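# Shut and lock the laundry tablet box

## Robot

A 7-joint arm with a two-finger parallel gripper is mounted at the origin on a cart in front of the work surface, level with it; the furniture and walls round the work are solid. World frame = base frame: x ahead of the robot, y to its left, z up, the work surface at z = 0. Lengths are in m, angles in rad, forces in N, time in s.
With the tool pointing down it reaches from about 0.425 to 0.95 m from the base axis. Payload 4.7 kg.
Tool frame: the origin (TCP) lies on the centre line of the jaws, within the pads' length; the fingertips stand robot.nose_length ahead of it and the grasp point (between the pads) lies 8 mm behind it (robot.nose_length is the distance from the TCP to the fingertips, in m); z points along the fingers, x is the direction in which the jaws open and shut, and the axes are right-handed (so a half turn about z gives the same grasp; the last joint's range is limited). The gripper opens to 85 mm and grips with 20 to 120 N. Pads are 22 mm wide; open, the fingers measure 114 mm over their backs; the gripper's body (76 mm by 85 mm) begins 54 mm behind the grasp point. The pads swing forward as they close: fully open they stand 13 mm farther back than shut.
Start: joints at [-1.374, 0.469, -0.049, 1.532, 0.024, 1.141, -0.082], TCP at [0.151, 0.658, 0.213] pointing down, gripper open.
Joint ranges: [-2.59, 2.59], [-0.33, 1.99], [-1.39, 1.29], [0.1, 2.45], [-1.04, 4.18], [0.21, 1.99], [-2.66, 2.66]. Speed limits (rad/s): [2.57, 2.57, 3.14, 3.14, 3.14, 3.14, 3.14].

## Interface

Orientations are given as [roll, pitch, yaw] about the fixed x, y, z axes, in that order (R = Rz(yaw) Ry(pitch) Rx(roll)).
In Python, from plant import robot gives the robot as it stands. Calls block until the motion is done:
- robot.goto(position, orientation): joint-space move of the TCP to a pose.
- robot.move_straight(position, vel=0.15, attitude=None, contact_N=None): straight line of the TCP; attitude=None keeps the orientation; vel is the mean speed in m/s. With contact_N (N) it stops when the force on the tool has changed by that much, and returns True; else False.
- robot.move_joints(angles): joint-space move.
- robot.grip(opening, strength=None): opening from 0.0 (shut) to 1.0 (fully open); strength is the grip in N (None keeps the last); returns when the fingers have stopped.
- robot.sleep(seconds).
- robot.inverse_kinematics(position, orientation): joint angles nearest the present ones, or None.
- robot.sense(): the state.
- robot.grab_frame(name): name is "scene" or "top" or "wrist"; returns a dict with "image" (480x640x3 uint8, red, green, blue), "range_z" (480x640 float32, m along the optical axis (not along the pixel's ray), 0 where there is no reading), "fx", "fy", "cx", "cy" (pixels), "R" (3x3) and "t" (3): a world point X has camera coordinates R X + t. Camera axes: x right, y down, z forward; pixel columns grow to the right and rows downward; lengths in m; the calibration is good to about 2 mm. A picture is of the moment at which its call begins.
A pose or a line that the arm cannot do raises robot.IKError and nothing moves.
- robot.close_job(): hands the job in, once; it reports no verdict.
The state is a dict: "t": time; "joint_pos": joint angles; "joint_velocities": joint speeds; "effort": joint torques, N m; "tcp_pos": TCP position; "tcp_rot": TCP orientation; "wrist_force": force on the tool from outside, world axes, zero at the start; "torque": the same for the moment, N m; "opening": opening from 0.0 (shut) to 1.0 (fully open).
Only numpy, scipy, OpenCV 4.12 (cv2) and the standard library are available. Lean on these libraries where they do the work, as an engineer would, in place of code of your own. Each camera call takes 0.05 s, during which the arm holds its last target.

## Task

The laundry tablets must be locked away from children: push the open lid of the tablet box down with the fingertips until it is fully shut, then push the orange bolt on the lid all the way across, into its keeper. Only push: do not shove, tip or lift the box, do not slide the bolt before the lid is shut, and leave the things standing round the box where they are.

Things in the scene. Friction and masses are not known exactly. Their poses are not given: they have to be found in the camera images.
- tablet_box: teal box of laundry tablets standing loose on the worktop, about 2.2 kg, 160 (x) x 220 (y) x 92 mm high without the lid. Origin: centre of its underside; x points from its front to its back (hinge) side, y to its left side, z up; its front faces the robot within about 20 degrees. A grey keeper loop (44 mm long in x, top 120 mm high) stands out 18 mm from the left side wall at x = -43 mm.
- box_lid (a joint): hinge angle of the white lid, rad: 0 = shut, flat on the box; grows as the front edge rises; at most 1.4. The lid stays at whatever angle it is left (stiff friction hinge, about 2 N at the front edge moves it). It is a plate 168 mm from hinge line to front edge, 224 mm wide and 8 mm thick; shut, its upper face is 100 mm above the worktop. The right-hand part of its upper face (box y from -110 to -45 mm) is bare.
- hinge_mid (a point): middle of the lid's hinge line, at the box's rear top edge (box x = 82, y = 0, z = 92 mm), level with the lid's lower face; the hinge line runs along the box's y. Axes parallel to those of the box.
- lid_front (a point): middle of the lid's front edge, on its upper (outer) face: 168 mm from the hinge line, 8 mm above the lid's lower face. Moves and turns with the lid.
- lock_bolt (a joint): travel of the orange slide bolt on the lid, m: 0 = drawn back, 0.040 = fully across with its end through the keeper. It slides towards the box's left (box +y, same as the lid's y), along the lid; about 2 N moves it and it stays where it is left.
- bolt_tab (a point): centre of the bolt's upright orange push tab: 26 mm (x) x 10 mm (y, along the travel) x 26 mm high. With the lid shut the tab spans heights 105 to 131 mm above the worktop, and this point is at box x = -43 mm, y = 30 mm plus the travel. The tab stands on a flat orange slide whose top is 6 mm above the lid's upper face and which reaches 30 mm behind (-y) and 70 mm ahead (+y) of the tab centre; grey rails 7 mm high flank it, 38 mm over both in x, from box y = -41 to 107 mm.
- dosing_cap_2: bystander: pale blue dosing cap, 65 mm across, 40 mm high, mouth down; origin at the centre of its underside
- wash_timer: bystander: red wind-up timer, 60 x 67 x 62 mm high; origin at the centre of its underside
- tape_measure: bystander: yellow tape measure, 64 x 56 x 53 mm high; origin at the centre of its underside

How it is judged:
By the outcome, as a careful person would: the job done as asked, in the order asked, and still so for the second after the job is handed in, with the robot touching nothing.
It also fails if it takes over 42 s, if anything falls off the work surface, if the arm or the gripper's body presses on something with over 40 N, if the wrist force passes 120 N, or if a joint passes its speed limit or range.

## Working session

There is one attempt and no reset: what is moved stays moved. The work goes in short steps, each a Python script; the robot and the scene stay as the last script left them, time stands still between calls to the robot, and variables do not carry over. Pictures are saved under pics/ and viewed, and the job is handed in when it is done.

```bash
ls; mkdir -p pics
python3 - <<'E'
from plant import robot
import cv2,numpy as np
s=robot.sense();print(s,robot.nose_length)
for n in("scene","top","wrist"):
    f=robot.grab_frame(n)
    cv2.imwrite(f"pics/{n}0.png",f["image"][:,:,::-1]);np.savez(f"pics/{n}0.npz",**f)
    print(n,f["fx"],f["cx"],-f["R"].T@f["t"])
E
```

```text
pics
{'t': 0.0, 'joint_pos': array([-1.37390662,  0.46945202, -0.04860361,  1.53367027,  0.0241245 ,
        1.14101653, -0.08233409]), 'joint_velocities': array([-0.00155404, -0.00111465,  0.00053576,  0.001708  , -0.00021384,
        0.00264169,  0.00031114]), 'effort': array([ 7.14677844e-05, -5.10309792e+01, -4.63400292e-02, -2.37716764e+01,
        1.07319278e-02,  7.21556877e-03, -5.15955108e-06]), 'tcp_pos': array([0.15097146, 0.65726984, 0.21196438]), 'tcp_rot': array([3.14150218e+00, 1.95746788e-03, 1.34502151e+00]), 'wrist_force': array([ 0.10856848, -0.13960472, -0.0942073 ]), 'torque': array([0.02288165, 0.01783654, 0.07053572]), 'opening': 1.00110116262761} 0.011
scene 526.3916575452706 322.92187522656917 [0.21395763 0.67781894 0.6088265 ]
top 438.20976680503077 322.6454529161372 [0.38755953 0.03237538 0.93814454]
wrist 374.72948860781526 317.4125650555546 [0.07596051 0.675109   0.37359053]
```

View pics/scene0.png

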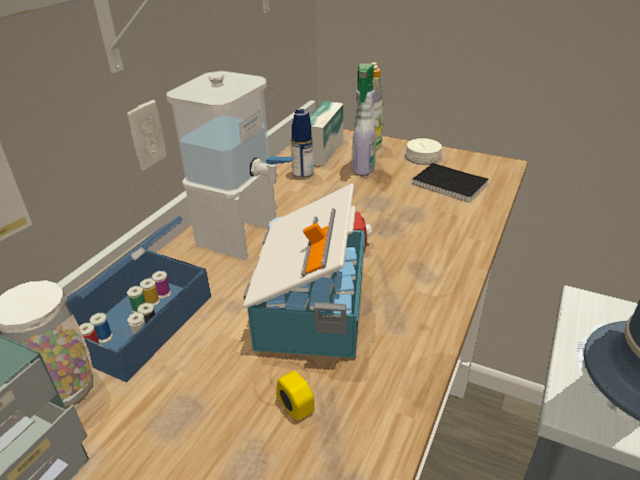

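View pics/top0.png

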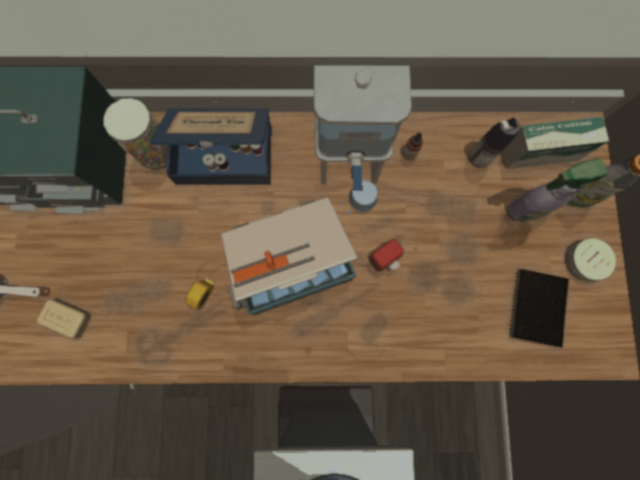

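Scene view: box at about (310,300), lid part-open, tape measure at (295,396), red timer behind the lid at (362,228). Top view: lid corners at about (223,240), (330,203), (354,255), (238,292); cap at (364,195), timer at (387,255), tape at (200,293). Next I'll enlarge these and measure.

```bash
cat > h.py <<'E'
import numpy as np,cv2
def load(n): return dict(np.load(f"pics/{n}.npz"))
def world(f,u,v,z=None):
    if z is None: z=f["range_z"][int(round(v)),int(round(u))]
    c=np.array([(u-f["cx"])/f["fx"]*z,(v-f["cy"])/f["fy"]*z,z]); return f["R"].T@(c-f["t"])
def cloud(f):
    z=f["range_z"]; v,u=np.mgrid[:480,:640]
    c=np.stack([(u-f["cx"])/f["fx"]*z,(v-f["cy"])/f["fy"]*z,z],-1)
    return (c-f["t"])@f["R"]
def proj(f,X):
    c=np.atleast_2d(X)@f["R"].T+f["t"]; return np.c_[c[:,0]/c[:,2]*f["fx"]+f["cx"],c[:,1]/c[:,2]*f["fy"]+f["cy"]]
E
python3 - <<'E'
from h import *
for n,(x0,y0,x1,y1,s) in dict(top0=(180,170,430,330,3.2),scene0=(230,170,390,430,2.3)).items():
    f=load(n); im=f["image"][y0:y1,x0:x1,::-1]
    cv2.imwrite(f"pics/{n}c.png",cv2.resize(np.ascontiguousarray(im),None,fx=s,fy=s,interpolation=cv2.INTER_CUBIC))
f=load("top0")
for p in [(228,245),(326,208),(348,250),(240,285),(290,230),(320,240),(270,250),(270,260),(310,290),(300,300),(364,195),(387,255),(200,293),(150,300)]: print(p,world(f,*p).round(3))
f=load("scene0");print()
for p in [(350,195),(260,290),(330,290),(280,250),(316,232),(295,396),(330,317),(300,340),(362,228),(345,345)]: print(p,world(f,*p).round(3))
E
```

```text
(228, 245) [0.544 0.201 0.119]
(326, 208) [0.617 0.014 0.114]
(348, 250) [ 0.523 -0.022  0.178]
(240, 285) [0.463 0.167 0.173]
(290, 230) [0.571 0.083 0.128]
(320, 240) [0.547 0.027 0.15 ]
(270, 250) [0.53  0.119 0.141]
(270, 260) [0.503 0.113 0.196]
(310, 290) [0.46  0.046 0.09 ]
(300, 300) [ 0.447  0.069 -0.002]
(364, 195) [ 0.666 -0.069  0.04 ]
(387, 255) [ 0.533 -0.11   0.062]
(200, 293) [0.459 0.268 0.053]
(150, 300) [0.449 0.386 0.001]

(350, 195) [ 0.5   -0.001  0.183]
(260, 290) [0.557 0.195 0.114]
(330, 290) [0.498 0.082 0.048]
(280, 250) [0.574 0.104 0.121]
(316, 232) [0.501 0.119 0.185]
(295, 396) [0.449 0.294 0.047]
(330, 317) [0.451 0.182 0.092]
(300, 340) [0.498 0.189 0.032]
(362, 228) [ 0.514 -0.095  0.058]
(345, 345) [0.433 0.168 0.03 ]
```

View pics/top0c.png

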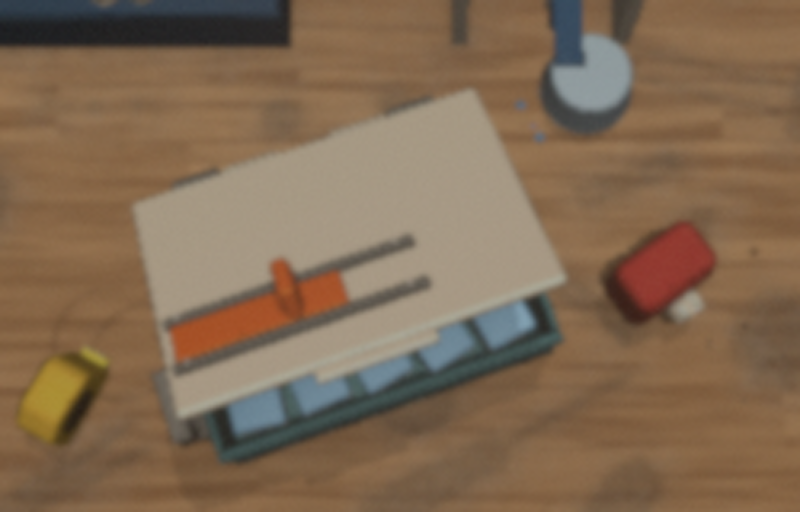

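View pics/scene0c.png

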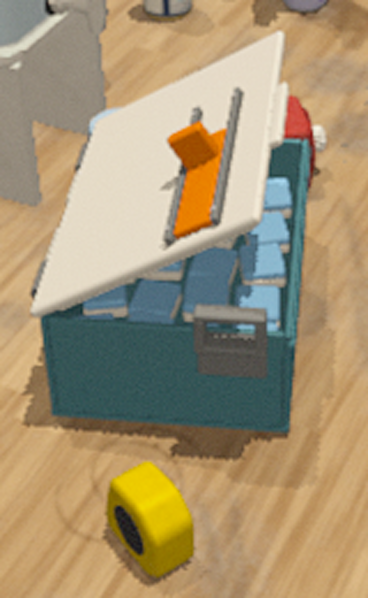

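```bash
cat > fit.py <<'E'
from h import *
from scipy.optimize import least_squares
def lidpts(n,rect=None):
    f=load(n);im=f["image"].astype(int);c=cloud(f)
    white=(im.min(-1)>110)&(im.max(-1)-im.min(-1)<60)
    ok=white&(f["range_z"]>0)&(c[...,2]>.1)&(c[...,2]<.3)&(c[...,0]>.4)&(c[...,0]<.66)&(c[...,1]>-.06)&(c[...,1]<.24)
    ok=cv2.erode(ok.astype(np.uint8),np.ones((5,5)))>0
    return c[ok]
def plane(P):
    for _ in range(4):
        m=P.mean(0);n=np.linalg.svd(P-m,full_matrices=False)[2][2];n*=np.sign(n[2]);P=P[abs((P-m)@n)<.004]
    return m,n,len(P)
for n in("top0","scene0"):
    m,nn,k=plane(lidpts(n));print(n,m.round(4),nn.round(3),k,"angle",np.arccos(nn[2]),"yaw",np.arctan2(-nn[1],-nn[0]))
# box pose from clicked corners
f=load("top0");C=lambda a,b:(180+a/3.2,170+b/3.2)
def atz(f,p,z):
    o=-f["R"].T@f["t"];d=f["R"].T@np.array([(p[0]-f["cx"])/f["fx"],(p[1]-f["cy"])/f["fy"],1]);return o+d*(z-o[2])/d[2]
FL=atz(f,C(220,452),.092);FR=atz(f,C(560,340),.092)
print("top rim corners",FL,FR,np.linalg.norm(FL-FR),"yaw",np.arctan2((FL-FR)[1],(FL-FR)[0])-np.pi/2)
g=load("scene0");D=lambda a,b:(230+a/2.3,170+b/2.3)
BFL=atz(g,D(287,430),0);BBL=atz(g,D(55,415),0);print("scene bottom",BFL,BBL,np.linalg.norm(BFL-BBL),"yaw",np.arctan2((BBL-BFL)[1],(BBL-BFL)[0]))
# left wall plane, scene
c=cloud(g);im=g["image"].astype(int)
ok=np.zeros((480,640),bool);ok[318:345,262:312]=1
P=c[ok];m,nn,k=plane(P);print("left wall",m,nn,k,"yaw",np.arctan2(-nn[0],nn[1]))
E
python3 fit.py
```

```text
top0 [0.5434 0.0819 0.1427] [0.488 0.171 0.856] 4672 angle 0.5430794288095748 yaw -2.8049861847394806
scene0 [0.5367 0.1064 0.1419] [0.486 0.172 0.857] 4256 angle 0.5411429916492044 yaw -2.8012027241109694
top rim corners [0.42042745 0.16291438 0.092     ] [ 0.48626848 -0.0412555   0.092     ] 0.2145236111007506 yaw 0.31195239816338116
scene bottom [0.42067275 0.15812768 0.        ] [0.5684911  0.21166954 0.        ] 0.1572163916457241 yaw 0.3475140610259964
left wall [0.51354366 0.19688879 0.0509883 ] [ 0.33682408 -0.93655673  0.0970105 ] 272 yaw -2.79635503489643
```

```bash
cat > model.py <<'E'
from h import *
def B(p,pose):  # box -> world
    x,y,a=pose[:3];p=np.atleast_2d(p);c,s=np.cos(a),np.sin(a)
    return np.c_[x+c*p[:,0]-s*p[:,1],y+s*p[:,0]+c*p[:,1],p[:,2]]
def L(p,th):  # lid coords (r from hinge to front, y, h above lid lower face)->box
    p=np.atleast_2d(p);r,y,h=p.T
    return np.c_[.082-r*np.cos(th)+h*np.sin(th),y,.092+r*np.sin(th)+h*np.cos(th)]
def draw(f,pose,th,b=0):
    im=np.ascontiguousarray(f["image"][:,:,::-1]);im=cv2.resize(im,None,fx=4,fy=4,interpolation=cv2.INTER_CUBIC)
    def poly(P,col):
        q=((proj(f,B(P,pose))+.5)*4-.5);cv2.polylines(im,[q.round().astype(int)],True,col,1,cv2.LINE_AA)
    for z in(0,.092): poly([(-.08,-.11,z),(-.08,.11,z),(.08,.11,z),(.08,-.11,z)],(0,0,255))
    poly(L([(0,-.112,.008),(0,.112,.008),(.168,.112,.008),(.168,-.112,.008)],th),(255,0,0))
    xt=.125
    poly(L([(xt-.013,.025+b,.039),(xt-.013,.035+b,.039),(xt+.013,.035+b,.039),(xt+.013,.025+b,.039)],th),(0,255,0))
    return im
E
cat > opt.py <<'E'
from model import *
from scipy.optimize import least_squares
f=load("top0");g=load("scene0");C=lambda a,b:(180+a/3.2,170+b/3.2);D=lambda a,b:(230+a/2.3,170+b/2.3)
obs=[(f,C(133,206),"l",(0,.112)),(f,C(472,90),"l",(0,-.112)),(f,C(566,278),"l",(.168,-.112)),(f,C(181,418),"l",(.168,.112)),
(g,D(283,36),"l",(.168,-.112)),(g,D(36,310),"l",(0,.112)),(g,D(258,222),"l",(.168,.112)),
(g,D(287,430),"b",(-.08,.11,0)),(g,D(55,415),"b",(.08,.11,0)),(f,C(222,456),"b",(-.08,.11,.092)),(f,C(560,342),"b",(-.08,-.11,.092))]
def res(p):
    r=[]
    for F,uv,k,q in obs:
        X=L((*q,.008),p[3]) if k=="l" else q
        r.append(proj(F,B(X,p))[0]-uv)
    return np.ravel(r)
s=least_squares(res,[.53,.084,.34,.54],loss="soft_l1");print(s.x);print(res(s.x).reshape(-1,2).round(1).tolist())
a=draw(f,s.x,s.x[3])[680:1320,720:1600];b=draw(g,s.x,s.x[3])[680:1460,920:1560]
cv2.imwrite("pics/ft1.png",cv2.resize(a,None,fx=.9,fy=.9));cv2.imwrite("pics/fs1.png",cv2.resize(b,None,fx=.75,fy=.75))
E
python3 opt.py
```

```text
[0.52899439 0.08558521 0.33760952 0.51149459]
[[-0.6, -1.9], [1.2, -2.5], [1.5, 0.5], [-0.5, 0.2], [1.2, -1.7], [-3.6, 0.5], [1.5, -0.8], [1.0, 2.9], [-1.2, 1.9], [-0.6, 0.5], [1.7, -2.5]]
```

View pics/ft1.png

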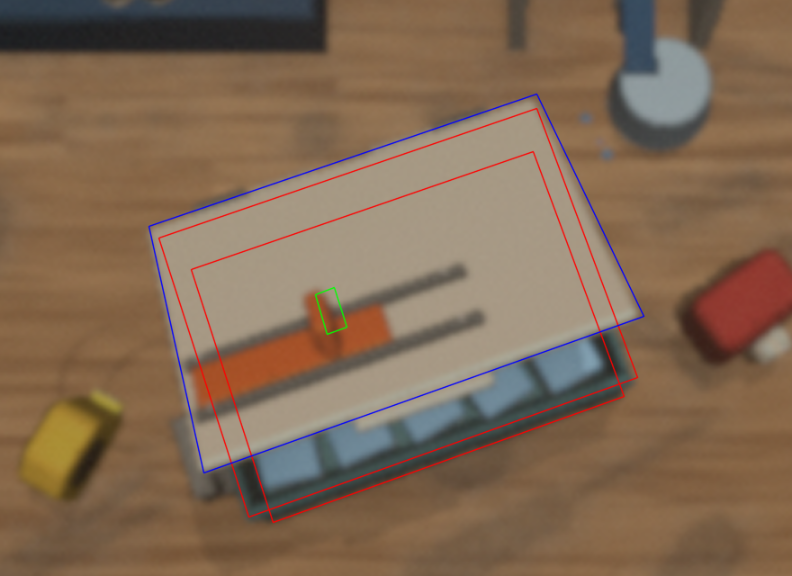

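View pics/fs1.png

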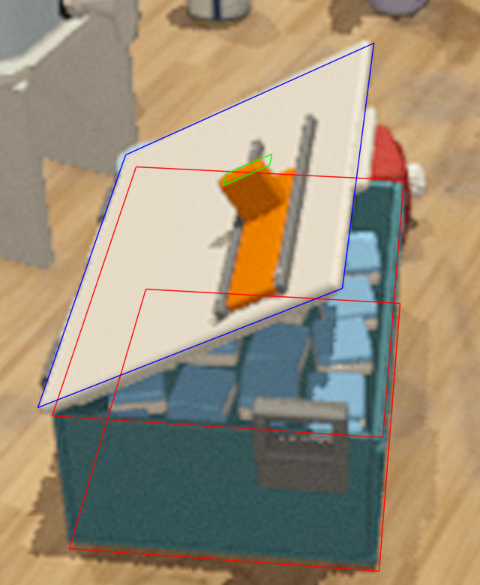

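The depth fit gives the box at about (0.529, 0.086), yaw 0.338, with the lid at 0.54 rad. The box corners agree within about 3 mm. Next step: shut the fingers, go above the lid and check there.

```bash
cat >> model.py <<'E'
POSE=(.529,.0855,.338)
YAW=.338
E
python3 - <<'E'
from plant import robot
from model import *
robot.grip(0.0,20)
p=B([-.052,-.078,.30],POSE)[0];print(p)
for yaw in(YAW,YAW+np.pi,YAW+np.pi/2,YAW-np.pi/2):
    q=robot.inverse_kinematics(p,[np.pi,0,yaw]);print(yaw,None if q is None else np.round(q,2))
    q=robot.inverse_kinematics([.3,.45,.32],[np.pi,0,yaw]);print(yaw,None if q is None else np.round(q,2))
s=robot.sense();print(s["t"],s["opening"],s["tcp_pos"])
E
```

```text
[ 0.50580704 -0.00532999  0.3       ]
0.338 [-0.71  0.12  0.71  1.84 -0.09  1.21  0.37]
0.338 [-1.25  0.17  0.22  1.71 -0.04  1.27 -0.68]
3.479592653589793 [-1.11  0.22  1.24  1.85 -0.22  1.23 -2.61]
3.479592653589793 [-0.75  0.19 -0.37  1.69  0.07  1.27  2.35]
1.9087963267948966 [-0.64  0.12  0.63  1.84 -0.08  1.21  1.93]
1.9087963267948966 [-0.97  0.17 -0.1   1.7   0.02  1.27  0.83]
-1.2327963267948965 [-0.85  0.14  0.88  1.84 -0.11  1.21 -1.17]
-1.2327963267948965 [-1.49  0.17  0.5   1.73 -0.09  1.26 -2.2 ]
0.9167 -1.8942834233801201e-06 [0.15110525 0.6579002  0.21304215]
```

Run:
```python
from plant import robot
from model import *
robot.move_straight([.151,.657,.32],vel=.2)
robot.goto([.33,.43,.33],[np.pi,0,YAW])
robot.goto(B([-.052,-.078,.30],POSE)[0],[np.pi,0,YAW])
s=robot.sense();print(s["t"],s["tcp_pos"],s["tcp_rot"],s["wrist_force"])
for n in("scene","top","wrist"):
    f=robot.grab_frame(n);np.savez(f"pics/{n}1.npz",**f)
    im=f["image"][:,:,::-1]
    if n=="wrist": im=im
    cv2.imwrite(f"pics/{n}1.png",np.hstack([im]))
    if n=="wrist":
        d=draw(f,POSE,.542); cv2.imwrite("pics/wrist1d.png",cv2.resize(d,(800,600),interpolation=cv2.INTER_AREA))
```

```text
4.4333 [ 0.50598528 -0.00379735  0.29993099] [-3.14134640e+00  3.73512967e-05  3.40576392e-01] [ 1.04258216  0.24763006 -0.37257582]
```

View pics/wrist1d.png

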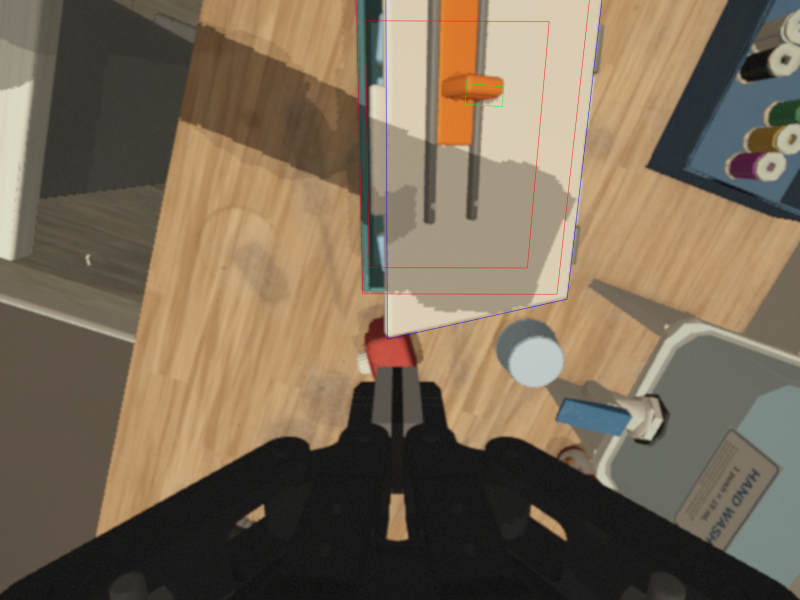

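View pics/scene1.png

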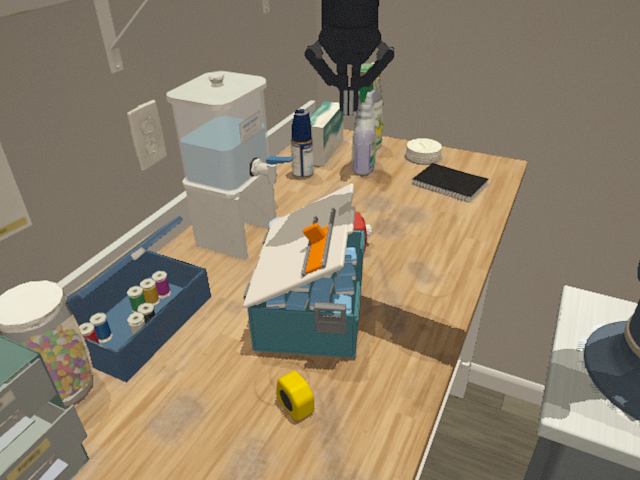

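Run:
```python
from plant import robot
from model import *
N=robot.nose_length
X=lambda z:B([-.042,-.08,z+N],POSE)[0]
A=[np.pi,0,YAW]
robot.move_straight(X(.20),vel=.15,attitude=A)
print(robot.sense()["wrist_force"])
for z in(.17,.14,.115):
    r=robot.move_straight(X(z),vel=.06,contact_N=25);s=robot.sense();print(z,r,s["tcp_pos"][2]-N,s["wrist_force"].round(1))
    if r:break
r=robot.move_straight(X(.094),vel=.03,contact_N=14);s=robot.sense();print(r,s["t"],s["tcp_pos"][2]-N,s["wrist_force"].round(1))
f=robot.grab_frame("scene");np.savez("pics/scene2.npz",**f);cv2.imwrite("pics/scene2.png",cv2.resize(draw(f,POSE,0)[600:1500,840:1640],(800,900))[:600])
```

```text
[-0.4229495  -0.44322354  0.9885756 ]
0.17 False 0.16988899254614134 [ 0.5 -0.8  0.4]
0.14 False 0.1398041201738936 [ 0.1 -0.1  0.4]
0.115 False 0.11465366652235555 [0.1 1.  0.1]
False 8.05 0.09399301145573892 [1.  0.4 0.1]
```

View pics/scene2.png

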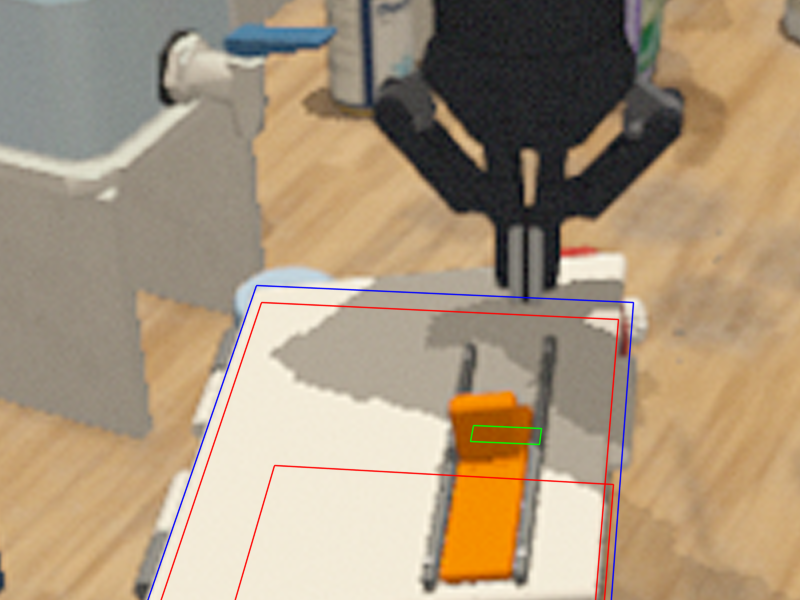

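Run:
```python
from plant import robot
from model import *
s=robot.sense();print(s["tcp_pos"],s["wrist_force"],s["opening"])
a=load("scene2")["image"][:,:,::-1][150:400,200:450]
f=robot.grab_frame("top");np.savez("pics/top2.npz",**f);g=robot.grab_frame("wrist");np.savez("pics/wrist2.npz",**g)
b=f["image"][:,:,::-1][150:350,190:440]
cv2.imwrite("pics/a2.png",cv2.resize(np.ascontiguousarray(a),(600,600),interpolation=cv2.INTER_CUBIC));cv2.imwrite("pics/b2.png",cv2.resize(np.ascontiguousarray(b),(750,600),interpolation=cv2.INTER_CUBIC))
cv2.imwrite("pics/w2.png",g["image"][:,:,::-1])
```

```text
[ 0.51608315 -0.0038817   0.10506372] [ 0.41614084  0.1472252  -0.13980222] 0.006356481138579095
```

View pics/a2.png

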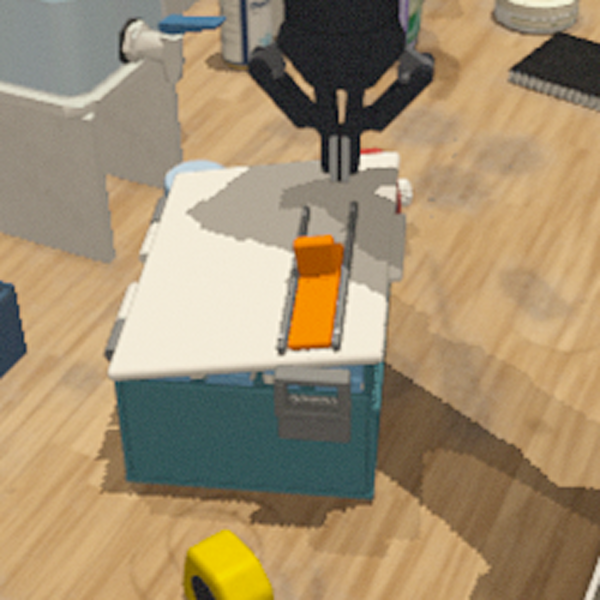

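View pics/b2.png

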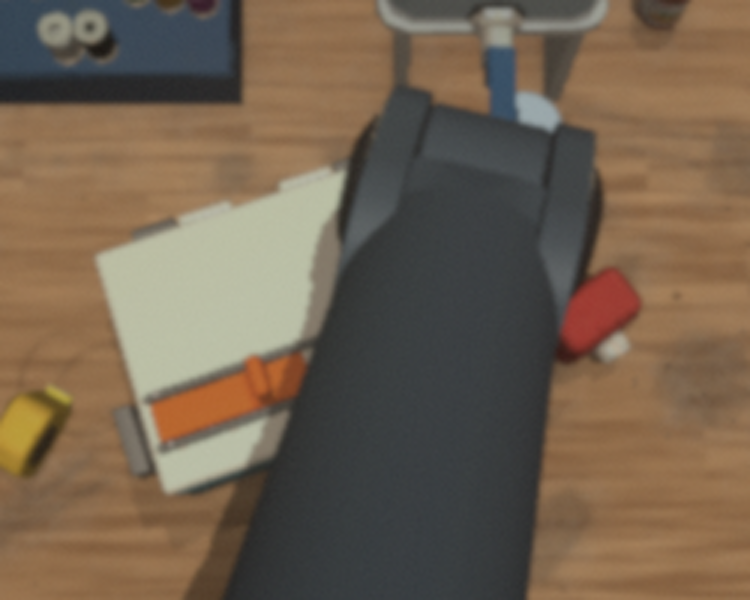

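View pics/w2.png

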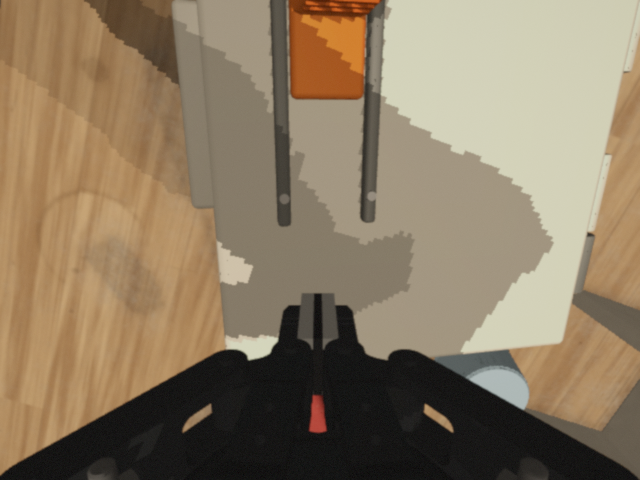

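Run:
```python
from model import *
import importlib.util
for n,z in(("scene2",None),("top2",None),("wrist2",None)):
    f=load(n);c=cloud(f);im=f["image"].astype(int)
    ok=(im.min(-1)>95)&(im.max(-1)-im.min(-1)<60)&(f["range_z"]>0)&(c[...,2]>.085)&(c[...,2]<.16)
    q=c-np.array([.529,.0855,0]);bx=q[...,0]*np.cos(.338)+q[...,1]*np.sin(.338);by=-q[...,0]*np.sin(.338)+q[...,1]*np.cos(.338)
    ok&=(bx>-.1)&(bx<.09)&(by<.115)&(by>-.115)
    ok=cv2.erode(ok.astype(np.uint8),np.ones((3,3)))>0
    P=np.c_[bx[ok],by[ok],c[ok][:,2]]
    for _ in range(4):
        m=P.mean(0);v=np.linalg.svd(P-m,full_matrices=False)[2][2];v*=np.sign(v[2]);P=P[abs((P-m)@v)<.004]
    zz=lambda x,y:m[2]-((x-m[0])*v[0]+(y-m[1])*v[1])/v[2]
    print(n,len(P),"th",np.arctan2(v[0],v[2]),v.round(3),"z front",zz(-.086,0),"z@tip",zz(-.042,-.08),"hinge",zz(.082,0))
# finger tip in wrist / scene depth
f=load("scene2");c=cloud(f)
```

```text
scene2 6940 th 0.16627490993375652 [0.166 0.    0.986] z front 0.1273924985278745 z@tip 0.12003627675337938 hinge 0.0991979991220778
top2 3953 th 0.17006925855788413 [ 0.169 -0.001  0.986] z front 0.12819226202109638 z@tip 0.12056445467791407 hinge 0.0993419374658011
wrist2 116734 th 0.16676201092649523 [0.166 0.002 0.986] z front 0.12917442215105382 z@tip 0.12190958716814299 hinge 0.10089577806527512
```

Run:
```python
from model import *
f=load("scene2")
for v in range(200,232,2): print(v,[world(f,u,v).round(3).tolist() for u in(341,)])
w=load("wrist2")
for v in range(270,330,6): print(v,[world(w,u,v).round(3).tolist() for u in(308,328)])
from plant import robot
s=robot.sense();print(s["tcp_pos"],s["tcp_rot"],s["joint_pos"].round(3),s["effort"].round(2))
print(proj(f,s["tcp_pos"]),proj(w,s["tcp_pos"]),proj(w,s["tcp_pos"]-[0,0,.011]))
```

```text
200 [[0.634, -0.267, -0.002]]
202 [[0.52, -0.01, 0.16]]
204 [[0.517, -0.005, 0.159]]
206 [[0.515, 0.0, 0.159]]
208 [[0.513, 0.006, 0.159]]
210 [[0.513, 0.005, 0.154]]
212 [[0.512, 0.007, 0.152]]
214 [[0.512, 0.007, 0.148]]
216 [[0.512, 0.008, 0.145]]
218 [[0.513, 0.005, 0.139]]
220 [[0.512, 0.006, 0.136]]
222 [[0.511, 0.008, 0.133]]
224 [[0.512, 0.007, 0.129]]
226 [[0.515, 0.001, 0.12]]
228 [[0.512, 0.007, 0.121]]
230 [[0.509, 0.013, 0.121]]
270 [[0.506, 0.012, 0.122], [0.514, 0.015, 0.12]]
276 [[0.507, 0.01, 0.123], [0.515, 0.012, 0.121]]
282 [[0.508, 0.008, 0.123], [0.516, 0.01, 0.121]]
288 [[0.509, 0.005, 0.123], [0.517, 0.007, 0.121]]
294 [[0.509, 0.005, 0.129], [0.516, 0.008, 0.13]]
300 [[0.509, 0.006, 0.135], [0.516, 0.008, 0.135]]
306 [[0.509, 0.005, 0.139], [0.516, 0.008, 0.139]]
312 [[0.509, 0.006, 0.145], [0.516, 0.008, 0.145]]
318 [[0.509, 0.005, 0.148], [0.516, 0.008, 0.149]]
324 [[0.509, 0.006, 0.153], [0.516, 0.008, 0.152]]
[ 0.5160828  -0.00385161  0.10513066] [ 3.14154326e+00 -4.24401100e-04  3.38035305e-01] [-0.582  0.391  0.64   2.046 -0.322  0.803  0.586] [ 1.000e-02 -3.493e+01  5.650e+00 -1.786e+01  1.000e-02 -0.000e+00
 -0.000e+00]
[[341.25705052 231.76256385]] [[317.3758838  293.17137845]] [[317.37820801 283.60532505]]
```

Run:
```python
from model import *
w=load("wrist1")
for v in range(282,312,2): print(v,[(world(w,u,v)-[.506,-.0038,.2999]).round(3).tolist() for u in(308,328)])
w=load("wrist0");im=w["image"][:,:,::-1];cv2.imwrite("pics/w0.png",im)
w=load("scene1");
for v in range(86,124,3): print(v,[(world(w,u,v)-[.506,-.0038,.2999]).round(3).tolist() for u in(345,352)])
```

```text
282 [[0.023, -0.097, -0.237], [0.047, -0.095, -0.249]]
284 [[0.024, -0.1, -0.237], [0.047, -0.095, -0.244]]
286 [[0.024, -0.102, -0.238], [0.047, -0.096, -0.24]]
288 [[0.025, -0.104, -0.237], [0.048, -0.098, -0.24]]
290 [[0.026, -0.107, -0.238], [0.049, -0.101, -0.24]]
292 [[0.027, -0.11, -0.238], [0.049, -0.102, -0.239]]
294 [[-0.007, 0.009, 0.023], [0.0, 0.012, 0.024]]
296 [[-0.007, 0.009, 0.026], [0.0, 0.012, 0.025]]
298 [[-0.007, 0.009, 0.028], [0.0, 0.012, 0.028]]
300 [[-0.007, 0.009, 0.029], [0.0, 0.011, 0.028]]
302 [[-0.007, 0.009, 0.031], [0.0, 0.011, 0.031]]
304 [[-0.007, 0.009, 0.033], [-0.0, 0.012, 0.034]]
306 [[-0.007, 0.009, 0.035], [0.0, 0.012, 0.034]]
308 [[-0.007, 0.009, 0.036], [0.0, 0.011, 0.036]]
310 [[-0.007, 0.009, 0.038], [-0.0, 0.012, 0.038]]
86 [[-0.0, 0.012, 0.062], [-0.01, 0.011, 0.063]]
89 [[0.0, 0.011, 0.058], [-0.01, 0.01, 0.059]]
92 [[0.001, 0.01, 0.053], [-0.009, 0.009, 0.054]]
95 [[0.0, 0.011, 0.049], [-0.01, 0.009, 0.05]]
98 [[-0.0, 0.012, 0.045], [-0.009, 0.007, 0.044]]
101 [[0.001, 0.01, 0.04], [-0.01, 0.01, 0.041]]
104 [[0.0, 0.011, 0.036], [-0.01, 0.009, 0.037]]
107 [[0.001, 0.01, 0.031], [-0.01, 0.01, 0.033]]
110 [[-0.001, 0.013, 0.028], [-0.009, 0.007, 0.027]]
113 [[0.0, 0.011, 0.022], [-0.008, 0.004, 0.021]]
116 [[0.304, -0.686, -0.285], [0.278, -0.678, -0.278]]
119 [[0.304, -0.686, -0.294], [0.28, -0.685, -0.29]]
122 [[0.305, -0.69, -0.305], [0.281, -0.686, -0.3]]
```

View pics/w0.png

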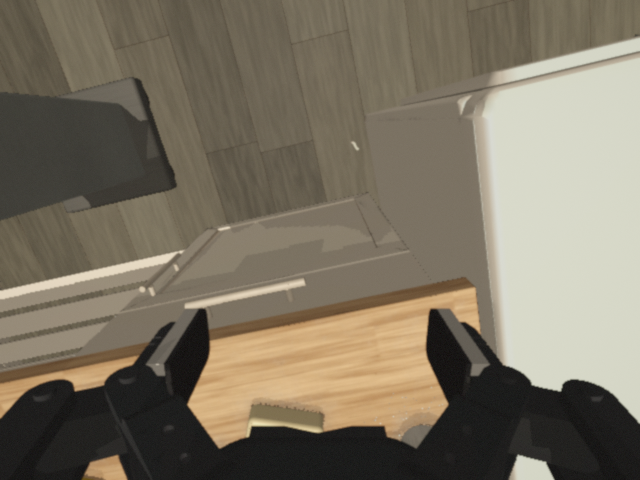

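The lid is still open at 0.167 rad: two views show its surface under the fingertips at z ≈ 0.121 with the reported TCP at 0.105. So the real fingertips are about 16 mm above the TCP, not 11 mm below it. I'll go by that measured offset and keep pressing with a force stop.

```bash
python3 - <<'E'
from plant import robot
from model import *
X=lambda z:B([-.042,-.08,z],POSE)[0]
r=robot.move_straight(X(.090),vel=.03,contact_N=14);s=robot.sense();print(r,s["t"],s["tcp_pos"],s["wrist_force"].round(1))
if not r:
    r=robot.move_straight(X(.072),vel=.02,contact_N=14);s=robot.sense();print(r,s["t"],s["tcp_pos"],s["wrist_force"].round(1))
for n in("scene","top","wrist"):
    f=robot.grab_frame(n);np.savez(f"pics/{n}3.npz",**f)
a=load("scene3")["image"][:,:,::-1][150:400,200:450]
cv2.imwrite("pics/a3.png",cv2.resize(np.ascontiguousarray(a),(600,600),interpolation=cv2.INTER_CUBIC))
E
cat > lid.py <<'E'
import sys
from model import *
for n in sys.argv[1:]:
    f=load(n);c=cloud(f);im=f["image"].astype(int)
    ok=(im.min(-1)>95)&(im.max(-1)-im.min(-1)<60)&(f["range_z"]>0)&(c[...,2]>.085)&(c[...,2]<.16)
    q=c-np.array([.529,.0855,0]);bx=q[...,0]*np.cos(.338)+q[...,1]*np.sin(.338);by=-q[...,0]*np.sin(.338)+q[...,1]*np.cos(.338)
    ok&=(bx>-.1)&(bx<.09)&(by<.115)&(by>-.115)
    ok=cv2.erode(ok.astype(np.uint8),np.ones((3,3)))>0
    P=np.c_[bx[ok],by[ok],c[ok][:,2]]
    for _ in range(4):
        m=P.mean(0);v=np.linalg.svd(P-m,full_matrices=False)[2][2];v*=np.sign(v[2]);P=P[abs((P-m)@v)<.004]
    zz=lambda x,y:m[2]-((x-m[0])*v[0]+(y-m[1])*v[1])/v[2]
    print(n,len(P),"th",np.arctan2(v[0],v[2]).round(4),"roll",v[1].round(4),"z front",zz(-.086,0),"hinge",zz(.082,0))
    o=(im[...,0]>150)&(im[...,1]<140)&(im[...,2]<60)&(c[...,2]>.122)&(abs(bx)<.12)&(abs(by)<.12)&(c[...,2]<.15)
    if o.sum()>3: print("  tab pts",o.sum(),"x",np.percentile(bx[o],[3,50,97]).round(4),"y",np.percentile(by[o],[3,50,97]).round(4),"zmax",c[o][:,2].max())
E
python3 lid.py scene3 top3 wrist3
```

```text
False 8.85 [ 0.51593227 -0.00387102  0.08985945] [ 1.1 -0.5 -0.8]
True 9.4 [ 0.51589768 -0.00393731  0.08166611] [-2.2  0.2  8.7]
scene3 7044 th -0.0018 roll -0.0 z front 0.0984788984868233 hinge 0.098782941378863
  tab pts 92 x [-0.0598 -0.0444 -0.0307] y [-0.0676  0.0393  0.0412] zmax 0.1453704015827931
top3 4093 th 0.0014 roll -0.0013 z front 0.09946960871349715 hinge 0.09923296932299319
  tab pts 59 x [-0.0531 -0.0426 -0.0338] y [0.0316 0.0369 0.0414] zmax 0.13314992055241043
wrist3 130859 th -0.0019 roll 0.0012 z front 0.10032580852889625 hinge 0.10063784921963945
  tab pts 52 x [-0.0447 -0.0373 -0.0322] y [0.0292 0.0296 0.03  ] zmax 0.12406496125414222
```

View pics/a3.png

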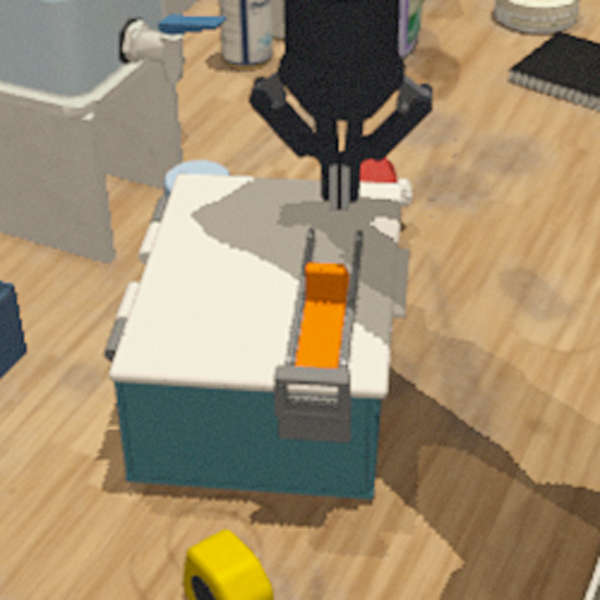

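Lid shut: all three views give an angle within 0.002 rad and the upper face at 99–100 mm. In scene crop a3, the tab is at (327,283) and the near bolt end at (318,365), still outside the keeper. I'll press firmly once more, then lift and move behind the tab.

```bash
python3 - <<'E'
from plant import robot
from model import *
X=lambda y,z:B([-.043,y,z],POSE)[0]
r=robot.move_straight(B([-.042,-.08,.078],POSE)[0],vel=.02,contact_N=14);s=robot.sense();print(r,s["t"],s["tcp_pos"],s["wrist_force"].round(1))
robot.move_straight(B([-.042,-.08,.125],POSE)[0],vel=.1)
robot.move_straight(X(.002,.125),vel=.12)
f=robot.grab_frame("wrist");np.savez("pics/wrist4.npz",**f)
r=robot.move_straight(X(.002,.0955),vel=.05,contact_N=8);s=robot.sense();print(r,s["t"],s["tcp_pos"],s["wrist_force"].round(1))
for n in("scene","wrist"):
    f=robot.grab_frame(n);np.savez(f"pics/{n}5.npz",**f)
a=load("scene5")["image"][:,:,::-1][180:330,260:400]
cv2.imwrite("pics/a5.png",cv2.resize(np.ascontiguousarray(a),(560,600),interpolation=cv2.INTER_CUBIC))
cv2.imwrite("pics/w5.png",f["image"][:,:,::-1])
E
python3 lid.py scene5 wrist4
```

```text
True 9.7583 [ 0.51587315 -0.00388356  0.08160249] [-2.7  0.7 12.7]
False 11.975 [0.48793047 0.07305837 0.09549582] [-0.9 -0.2  1. ]
scene5 6212 th -0.0022 roll -0.0 z front 0.09845894648406518 hinge 0.09882392545797057
  tab pts 101 x [-0.0526 -0.0408 -0.0312] y [0.0343 0.0385 0.0414] zmax 0.1312904279768235
wrist4 80937 th -0.0003 roll -0.0 z front 0.10050387168873351 hinge 0.10055895488792603
  tab pts 54 x [-0.0359 -0.0329 -0.0307] y [0.0363 0.0374 0.0383] zmax 0.13232077630094083
```

View pics/a5.png

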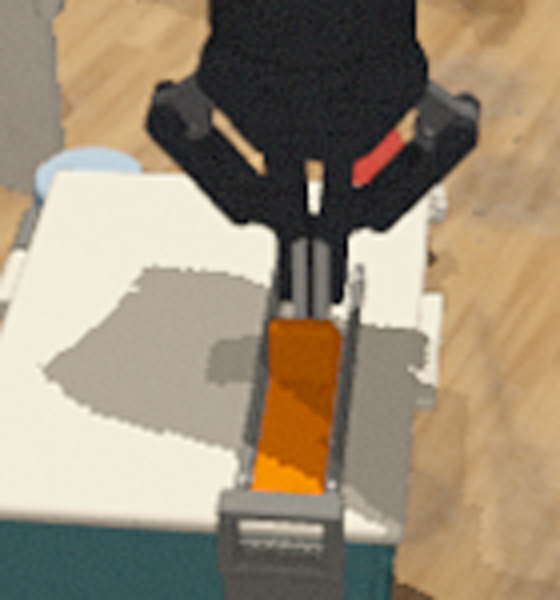

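View pics/w5.png

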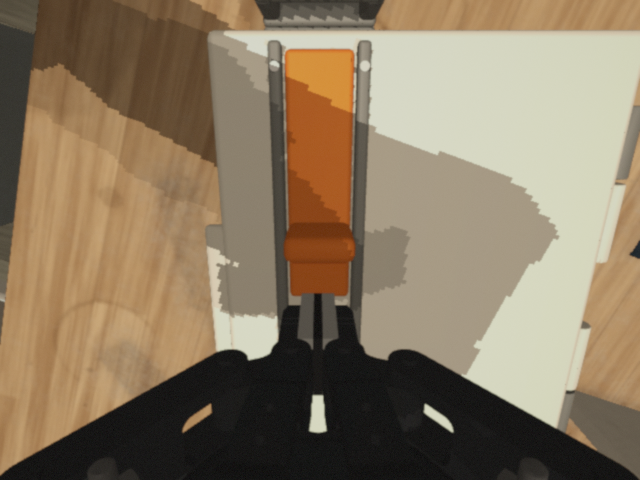

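Fingers are centred behind the tab: in w5, tips at (318,295) and tab at (320,243). Pushing along box +y.

```bash
python3 - <<'E'
from plant import robot
from model import *
X=lambda y,z=.0955:B([-.043,y,z],POSE)[0]
def by(s):
    q=s["tcp_pos"][:2]-POSE[:2];return (-q[0]*np.sin(YAW)+q[1]*np.cos(YAW)).round(4)
for y,v,c in((.012,.04,6),(.04,.04,8),(.052,.03,8),(.070,.02,6)):
    r=robot.move_straight(X(y),vel=v,contact_N=c);s=robot.sense();print(y,r,s["t"],by(s),s["wrist_force"].round(1))
    if r:break
for n in("scene","wrist","top"):
    f=robot.grab_frame(n);np.savez(f"pics/{n}6.npz",**f)
a=load("scene6")["image"][:,:,::-1][180:330,260:400]
cv2.imwrite("pics/a6.png",cv2.resize(np.ascontiguousarray(a),(560,600),interpolation=cv2.INTER_CUBIC))
cv2.imwrite("pics/w6.png",load("wrist6")["image"][:,:,::-1])
E
python3 lid.py scene6
```

```text
0.012 False 12.475 0.0125 [ 0.4  0.2 -0.3]
0.04 False 13.325 0.0404 [ 0.1 -0.6  0. ]
0.052 False 13.875 0.0525 [ 1.  -0.2  0.3]
0.07 True 14.2917 0.0545 [ 1.1 -1.3 -0.1]
scene6 5308 th -0.0016 roll -0.0003 z front 0.09850869115887864 hinge 0.09877291693616926
  tab pts 113 x [-0.0538 -0.0424 -0.032 ] y [0.0691 0.0743 0.0762] zmax 0.13140807708169486
```

View pics/a6.png

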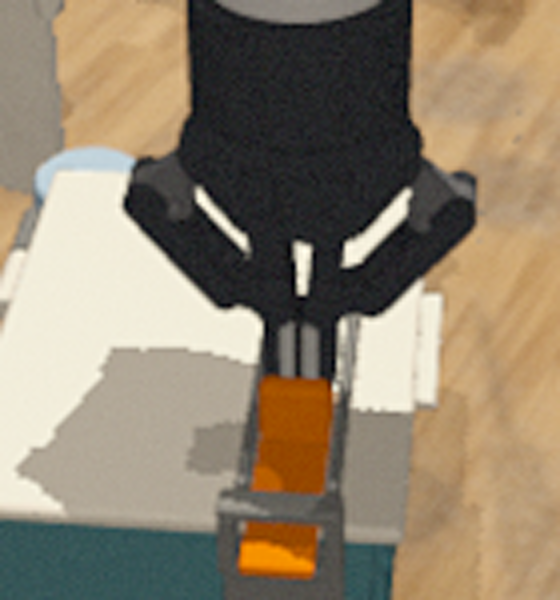

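View pics/w6.png

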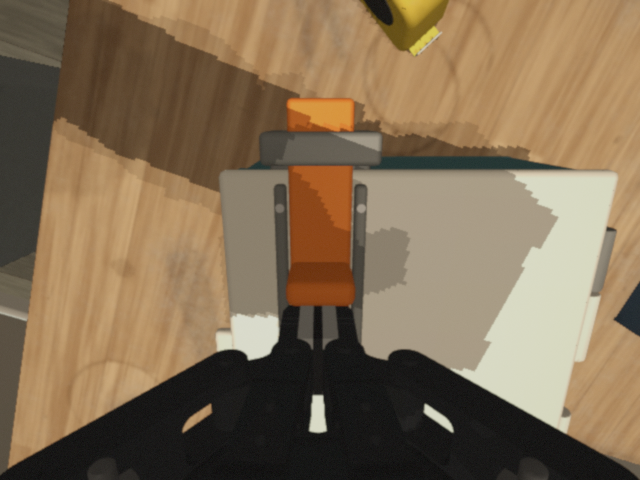

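```bash
cat > prof.py <<'E'
import sys
from model import *
def bxy(c):
    q=c-np.array([.529,.0855,0]);return q[...,0]*np.cos(.338)+q[...,1]*np.sin(.338),-q[...,0]*np.sin(.338)+q[...,1]*np.cos(.338)
for n,cols in((sys.argv[1],(320,)),(sys.argv[1],(500,)),(sys.argv[1],(270,))):
    f=load(n);c=cloud(f);bx,by=bxy(c)
    for u in cols:
        print(n,u,[(v,round(float(by[v,u])*1e3,1),round(float(c[v,u,2])*1e3)) for v in range(90,310,5 if u==320 else 3) if c[v,u,2]>.02 and not(180<v<255)])
E
python3 prof.py wrist6
```

```text
wrist6 320 [(100, 139.6, 107), (105, 137.8, 107), (110, 136.1, 106), (115, 134.3, 106), (120, 132.5, 108), (125, 130.6, 106), (130, 128.8, 107), (135, 127.4, 120), (140, 125.7, 121), (145, 124.0, 121), (150, 122.3, 121), (155, 120.5, 120), (160, 118.8, 121), (165, 116.9, 120), (170, 113.6, 107), (175, 111.5, 106), (180, 109.6, 106), (255, 77.9, 107), (260, 75.8, 107), (265, 75.6, 113), (270, 75.9, 119), (275, 75.8, 124), (280, 75.4, 128), (285, 74.6, 130), (290, 73.3, 132), (295, 70.8, 131), (300, 68.6, 131), (305, 66.6, 131)]
wrist6 500 [(159, 110.6, 29), (162, 110.6, 46), (165, 110.7, 62), (168, 110.6, 75), (171, 112.3, 100), (174, 111.2, 101), (177, 109.9, 100), (180, 108.8, 101), (255, 76.1, 102), (258, 74.3, 101), (261, 72.7, 100), (264, 71.3, 100), (267, 69.6, 100), (270, 68.5, 101), (273, 67.0, 100), (276, 65.3, 100), (279, 64.5, 101), (282, 62.6, 100), (285, 61.7, 102), (288, 60.1, 102), (291, 58.2, 101), (294, 56.0, 99), (297, 55.4, 101), (300, 54.1, 101), (303, 51.9, 100), (306, 50.5, 100), (309, 49.1, 101)]
wrist6 270 [(108, 131.7, 257), (132, 128.4, 119), (135, 127.4, 121), (138, 126.4, 120), (141, 125.3, 120), (144, 124.4, 121), (147, 123.3, 121), (150, 122.3, 121), (153, 121.3, 121), (156, 120.3, 122), (159, 119.2, 121), (162, 118.1, 120), (165, 117.0, 121), (168, 112.6, 92), (171, 112.0, 97), (174, 131.7, 257), (177, 110.0, 100), (180, 108.8, 101), (255, 75.5, 100), (258, 74.2, 101), (261, 72.7, 100), (264, 71.0, 100), (267, 70.2, 101), (270, 68.1, 100), (273, 67.0, 101), (276, 65.5, 101), (279, 64.2, 101), (282, 62.1, 99), (285, 61.3, 101), (288, 59.8, 101), (291, 58.0, 100), (294, 56.7, 101), (297, 54.8, 100), (300, 53.5, 100), (303, 51.6, 100), (306, 50.7, 101), (309, 48.8, 100)]
```

Bolt end measured at box y = 140 mm, tab centre at 70.7 mm and keeper outer face at 128 mm, so it is fully across and the box hasn't moved. One gentle confirming nudge, then retreat and check.

```bash
python3 - <<'E'
from plant import robot
from model import *
X=lambda y,z=.0955:B([-.043,y,z],POSE)[0]
def by(s):
    q=s["tcp_pos"][:2]-POSE[:2];return (-q[0]*np.sin(YAW)+q[1]*np.cos(YAW)).round(4)
r=robot.move_straight(X(.0585),vel=.01,contact_N=5);s=robot.sense();print(r,s["t"],by(s),s["wrist_force"].round(1))
robot.move_straight(X(.042),vel=.06)
robot.move_straight(X(.040,.25),vel=.15)
f=robot.grab_frame("wrist");np.savez("pics/wrist7.npz",**f)
cv2.imwrite("pics/w7.png",f["image"][:,:,::-1])
robot.goto([.33,.43,.33],[np.pi,0,YAW])
for n in("scene","top"):
    f=robot.grab_frame(n);np.savez(f"pics/{n}7.npz",**f)
a=load("scene7")["image"][:,:,::-1];b=load("top7")["image"][:,:,::-1]
cv2.imwrite("pics/a7.png",a)
cv2.imwrite("pics/b7.png",cv2.resize(np.ascontiguousarray(b[150:350,190:440]),(750,600)))
print(robot.sense()["t"])
for n in("tape",(200,293)),("timer",(387,255)),("cap",(364,195)): print(n,[world(load(k),*n[1]).round(3).tolist() for k in("top0","top7")])
f0=load("top0")["image"].astype(int);d=abs(load("top7")["image"].astype(int)-f0).max(-1)
for n,(u,v) in dict(tape=(200,293),timer=(387,255),cap=(364,195)).items(): print(n,d[v-12:v+12,u-12:u+12].mean())
E
python3 lid.py scene7 top7 wrist7
```

```text
True 14.725 0.0544 [ 0.5 -0.3 -0.4]
17.7583
('tape', (200, 293)) [[0.459, 0.268, 0.053], [0.459, 0.268, 0.052]]
('timer', (387, 255)) [[0.533, -0.11, 0.062], [0.533, -0.11, 0.06]]
('cap', (364, 195)) [[0.666, -0.069, 0.04], [0.667, -0.069, 0.038]]
tape 1.6840277777777777
timer 1.9045138888888888
cap 1.2951388888888888
scene7 2464 th -0.0009 roll 0.0023 z front 0.09875736416404042 hinge 0.0989008017946506
top7 8223 th 0.0002 roll -0.0007 z front 0.09935027662594827 hinge 0.09931103258144844
  tab pts 57 x [-0.0541 -0.0439 -0.0338] y [0.0684 0.0725 0.0766] zmax 0.133136252610802
wrist7 32763 th -0.0002 roll 0.0004 z front 0.10057189566685143 hinge 0.10059762305397126
  tab pts 76 x [-0.0423 -0.0356 -0.0311] y [0.0675 0.0692 0.0715] zmax 0.13374623699938765
```

View pics/a7.png

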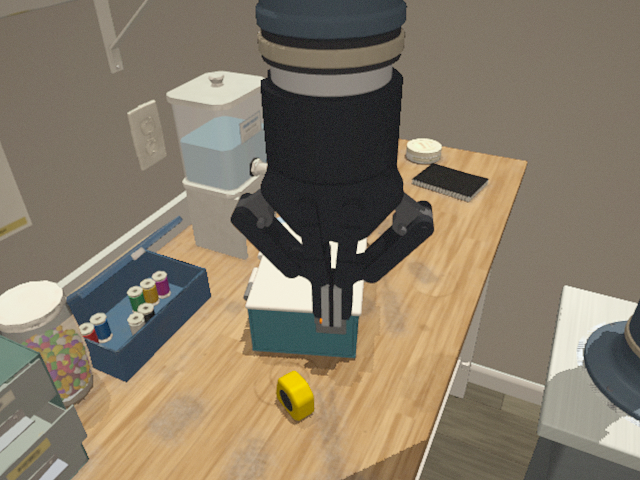

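View pics/b7.png

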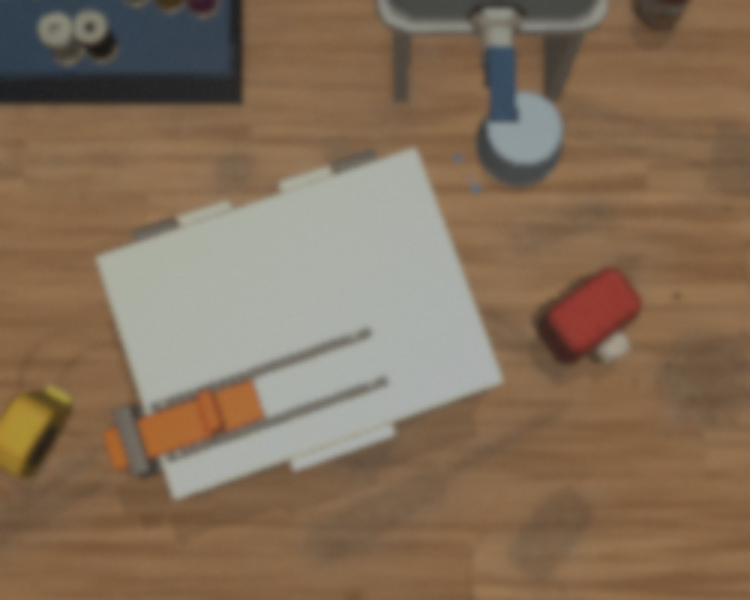

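View pics/w7.png

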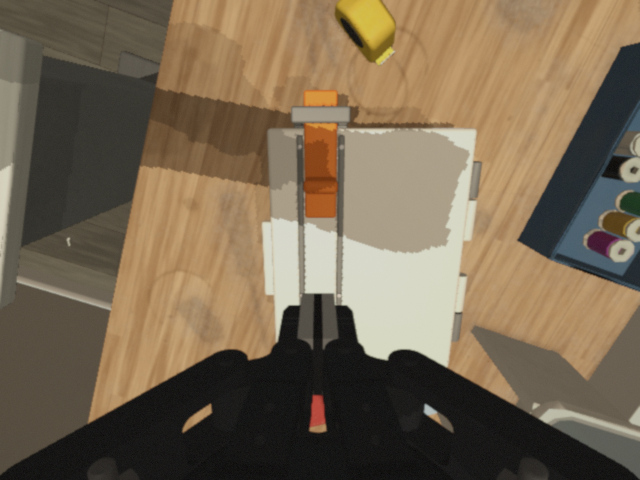

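The lid is flat, the bolt end pokes out beyond the keeper (b7 at (115,448), w7 at (321,97)), and a second nudge stopped at the same position. The bystanders are unchanged. Handing in.

Run:
```python
from plant import robot
robot.close_job()
```

```text
the job is handed in; nothing more can be done
```

The tablet box is locked. I pushed the lid fully shut with closed fingertips on its bare right-hand part, then pushed the orange bolt across until its end went through the keeper. The arm then backed off clear, and I handed the job in at about 18 s.

**Lid:** three views give a hinge angle of 0 within 0.002 rad, with the upper face at 99–101 mm.

**Bolt:** its end is at box y ≈ 140 mm and the tab centre at about 71 mm, which is full travel. A second gentle nudge stopped at the same place.

**Box and surroundings:** the box stayed put within about 1 mm, and the timer, cap and tape measure did not move. The highest contact force I read was about 13 N.

**Checks that disagreed:**
- **Fingertip position:** the shut fingertips turned out to be about 16–18 mm behind the TCP, not 11 mm ahead of it as `robot.nose_length` says. My first push therefore left the lid at 0.17 rad. I saw this in the images and finished using the measured offset.
- **Tab start position:** the tab looked about 5 mm further along than stated before I pushed it. I did not find out why; the end position matches full travel.

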